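# Level the line laser's base and release its transport lock

### The job

Level the line laser: turn the T-handle screws of its three-legged base (their bars can be pushed round with a fingertip) until the bubble of each of its two vials lies between the black rings. Only then push the transport-lock lever on top of the laser across to its other stop, which frees the pendulum. Leave the base standing where it is, with both bubbles still between their rings.

Things in the scene. Friction and masses are not known exactly. Their poses are not given: they have to be found in the camera images.
- laser_base: grey three-armed cast base, 270 mm across, standing loose on three round feet, about 3.4 kg with the low black and grey laser housing (116 x 72 mm, its top 104 mm above the bench) bolted on its middle. Origin: centre of the casting's underside, about 37 mm above the bench; +x points to the rear screw, the laser's window looks to -x, z up
- screw_left (a joint): angle (rad) of the foot screw at the corner at 120 degrees from the base's x axis (nearer the robot, left). Range -5 to 5, starts within 1.5 of 0. Grows clockwise seen from above, which drives the spindle down and lifts this corner 0.8 mm per rad (the bubbles run towards a lifted corner); anticlockwise lowers it. Friction holds it where left: about 3 N at a bar end turns it
- left_hub (a point): left foot screw: centre of its T-handle, on the screw's vertical axis, 110 mm from the casting's centre, about 92 mm above the bench. The T-handle is a level steel bar, 10 mm thick, 87 mm long over its two 15 mm black ball ends, through a 24 mm hub; the casting's ear lies 32 mm below the bar
- left_bar_end (a point): left foot screw: centre of one ball end of its T-handle, 36 mm from the hub centre (the other ball is on the far side of the hub). Hub to this point gives the bar's present direction
- screw_right (a joint): angle (rad) of the foot screw at the corner at -120 degrees from the base's x axis (nearer the robot, right). Range -5 to 5, starts within 1.5 of 0. Grows clockwise seen from above, which drives the spindle down and lifts this corner 0.8 mm per rad (the bubbles run towards a lifted corner); anticlockwise lowers it. Friction holds it where left: about 3 N at a bar end turns it
- right_hub (a point): right foot screw: centre of its T-handle, on the screw's vertical axis, 110 mm from the casting's centre, about 92 mm above the bench. The T-handle is a level steel bar, 10 mm thick, 87 mm long over its two 15 mm black ball ends, through a 24 mm hub; the casting's ear lies 32 mm below the bar
- right_bar_end (a point): right foot screw: centre of one ball end of its T-handle, 36 mm from the hub centre (the other ball is on the far side of the hub). Hub to this point gives the bar's present direction
- screw_rear (a joint): angle (rad) of the foot screw at the corner on the base's +x axis (far side). Range -5 to 5, starts within 1.5 of 0. Grows clockwise seen from above, which drives the spindle down and lifts this corner 0.8 mm per rad (the bubbles run towards a lifted corner); anticlockwise lowers it. Friction holds it where left: about 3 N at a bar end turns it
- rear_hub (a point): rear foot screw: centre of its T-handle, on the screw's vertical axis, 110 mm from the casting's centre, about 92 mm above the bench. The T-handle is a level steel bar, 10 mm thick, 87 mm long over its two 15 mm black ball ends, through a 24 mm hub; the casting's ear lies 32 mm below the bar
- rear_bar_end (a point): rear foot screw: centre of one ball end of its T-handle, 36 mm from the hub centre (the other ball is on the far side of the hub). Hub to this point gives the bar's present direction
- cross_vial_mid (a point): middle of the cross vial: a yellow-green glass tube, 62 mm long, lying along the base's y axis on the far end of the housing's top, 30 mm to +x of the base's origin, 115 mm above the bench (glass top 120 mm). Two black rings round the tube stand 11.5 mm either side of this middle
- long_vial_mid (a point): middle of the long vial: a like tube, 54 mm long, lying along the base's x axis, centred 10 mm to -x and 22 mm to -y of the base's origin. Two black rings round the tube stand 11.5 mm either side of this middle
- cross_bubble_mid (a point): middle of the cross vial's pale bubble, 16 mm long. It slides along the tube (the base's y axis) towards the higher end, settling in about 1.5 s, and lies at the vial's middle when the base is level in that direction. Along y, turning the left screw clockwise by 1 rad moves it about +5.9 mm, the right screw -5.9 mm, the rear screw none
- long_bubble_mid (a point): middle of the long vial's pale bubble, 16 mm long. It slides along the tube (the base's x axis) towards the higher end, settling in about 1.5 s, and lies at the vial's middle when the base is level in that direction. Along x, turning the rear screw clockwise by 1 rad moves it about +6.8 mm, the left or right screw -3.4 mm
- lock_lever (a joint): transport-lock lever on the housing's top, turning about a vertical axis: 0 locked (start; it points from its pivot to 135 degrees from the base's x axis, towards the left screw's side), pi/2 unlocked at its other stop (points to 225 degrees). Grows anticlockwise seen from above; stays where it is left; about 2 N pushed at the knob
- lever_pivot (a point): the lock lever's axis, 48 mm to -x of the base's origin, level with the knob's middle
- lever_knob (a point): middle of the upright black knob (15 mm diameter, its top 126 mm above the bench) at the lever's free end, 48 mm from the pivot; the arm is 10 mm wide and its top is 113 mm above the bench

How it is judged:
On the way, in this order (a step that is already met when the one before it is completed fails the run):
1. both bubbles lie between their rings while the transport lock is still closed (distance between cross_bubble_mid and cross_vial_mid below 0.004 m and distance between long_bubble_mid and long_vial_mid below 0.004 m and value of joint lock_lever below 0.3 rad), for 0.5 s.
2. the lock lever is pushed across to its other stop (value of joint lock_lever above 1.4 rad), for 0.2 s.
At the end, for the whole second after the job is handed in: Each bubble's middle lies within 4 mm of its vial's middle, the lock lever stands at its other stop (over 1.4 rad), the base stands on its feet at rest within 30 mm of where it was at the start, and the robot touches nothing (distance between cross_bubble_mid and cross_vial_mid below 0.004 m and distance between long_bubble_mid and long_vial_mid below 0.004 m and value of joint lock_lever above 1.4 rad and angle between laser_base's own z axis and vertical below 0.01 rad and distance of laser_base from where it was at the start of the episode below 0.03 m and linear speed of laser_base below 0.01 m/s).
It fails at once if the lock lever is opened (past 0.4 rad) while a bubble is more than 8 mm off its vial's middle (value of joint lock_lever above 0.4 rad and (distance between cross_bubble_mid and cross_vial_mid above 0.008 m or distance between long_bubble_mid and long_vial_mid above 0.008 m)).
It also fails if it takes over 58 s, if anything falls off the work surface, if the arm or the gripper's body presses on something with over 40 N, if the wrist force passes 120 N, or if a joint passes its speed limit or range.

### The arm

A 6-joint arm with a two-finger parallel gripper is mounted at the origin on the work surface; the furniture and walls round the work are solid. World frame = base frame: x ahead of the robot, y to its left, z up, the work surface at z = 0. Lengths are in m, angles in rad, forces in N, time in s.
With the tool pointing down it reaches from about 0.3 to 0.775 m from the base axis. Payload 14.6 kg.
Tool frame: the origin (TCP) lies on the mounting face of the last link; the fingertips stand 199 mm ahead of it and the grasp point (between the pads) lies 180 mm ahead of it; z points along the fingers, y is the line along which they close (so a half turn about z gives the same grasp; the last joint's range is limited). The gripper opens to 94 mm and grips with 3 to 60 N. Pads are 16 mm wide; open, the fingers measure 119 mm over their backs; the gripper's body (75 mm by 177 mm) begins 78 mm behind the grasp point.
Start: joints at [-1.236, 0.3, 1.521, -0, 1.321, -0.067], TCP at [0.215, -0.506, 0.405] pointing down, gripper open.
Joint ranges: [-3.03, 3.03], [-0.79, 2.21], [0.23, 2.52], [-1.04, 4.18], [0, 3.07], [-2.55, 2.55]. Speed limits (rad/s): [2.22, 2.22, 2.57, 3.14, 3.14, 3.14].

### API

Orientations are given as [roll, pitch, yaw] about the fixed x, y, z axes, in that order (R = Rz(yaw) Ry(pitch) Rx(roll)).
In Python, from station import telemetry, cams, workorder, finder gives the robot as it stands.
- The arm moves only by the tool jog_arm, never from a script. Its argument "rows" is a list of rows, each an object with "gripper": the finger opening in m, from 0 to 0.094; "slide": the shift along the tool's x, y, z in m, a list of three; "spin": the turn about the tool's z in rad. In form: [{"gripper": gripper, "slide": [tx, ty, tz], "spin": spin}, ...]. A call has 1 to 8 rows; each row is the pose to reach, as a shift and turn from the pose commanded when the call began, along the tool's axes at that moment; what a row does not reach only later rows make up. A row lasts 1/10 s, in which the tool goes at most 50 mm and 8.59 degrees, less where a joint would pass 70% of its speed; a pose out of reach is approached as far as the arm can. A call with a gripper value outside its range is refused whole. The fingers move at their own pace and stop on an object; "squeeze" is the grip in N (left out, the last holds). Time passes only in rows, so rows that repeat a pose let the fingers close. It gives the time, the measured TCP pose, the force, the opening and the grip force at its end, in the units of the state.
- telemetry.get_obs(): the state, without advancing time (a new reading comes with each control period).
- cams.camera(name): name is "side" or "top" or "wrist"; returns (picture, depth): 400x640x3 uint8, red, green, blue; 400x640 float32, m along the optical axis (not along the pixel's ray), 0 where there is no reading.
- cams.camera_info(name): a dict with "camera_matrix" (3x3 intrinsics, pixels), "R" (3x3) and "t" (3): a world point X has camera coordinates R X + t; the wrist camera has in their place "tool_from_camera" (4x4, takes a point from camera to tool coordinates, whose origin is the TCP and whose axes are the flange's). Camera axes: x right, y down, z forward; pixel columns grow to the right and rows downward; lengths in m; the calibration is good to about 2 mm. The wrist camera is an equidistant fisheye: a pixel r from the principal point sees the ray r / f radians off the axis. A picture is of the moment at which its call begins: read the wrist's pose just before it. camera_info takes no time and is no camera call.
- workorder.hand_in(): hands the job in; it is judged then, once.
Trained networks look in the newest picture that a camera, given by its name, has taken for a name from the list of things; names that differ only in an ending like _2 or _b are one class to them, and where a whole thing is asked for, a point or a joint stands for the part that bears it (a point fixed in the world has none). Each returns a list of dicts, best first, with "confidence" (0 to 1); they miss things now and then, are a little off and sometimes report something else, mostly with a low value. They report only what shows in the picture. A call takes as long as a camera call.
- finder.find_in(target, camera): "point" ([x, y, z] in m, in world coordinates, good to about 4 mm: the middle of the surface that is visible of it).
- finder.masks_of(target, camera): "region" (400x640 bool, what is visible of it).
The state is a dict: "time_s": time; "qpos": joint angles; "joint_vel": joint speeds; "tau": joint torques, N m; "ee_pos": TCP position; "eef_rot": TCP orientation; "force": force on the tool from outside, world axes, zero at the start; "moment": the same for the moment, N m; "grip_width": finger opening in m; "grip_force": force on a finger pad.
Only numpy, scipy, OpenCV 4.12 (cv2) and the standard library are available. Lean on these libraries where they do the work, as an engineer would, in place of code of your own. Each camera call takes 0.05 s, during which the arm holds its last target. There are 200 camera calls.

## Working session

There is one attempt and no reset: what is moved stays moved. The work goes in short steps, Python scripts to look and compute and a tool call to move; the robot and the scene stay as the last step left them, time stands still between calls to the robot, and variables do not carry over. Pictures are saved under pics/ and viewed, at most 10 in all, crops included, and the job is handed in when it is done.

Besides the shell and the picture viewer there is one more tool, called after ">>>" as name(argument=value, ...) on one line, values as JSON. jog_arm: Moves the arm, as the interface text tells. Its arguments: {"type":"object","properties":{"rows":{"type":"array","items":{"type":"object","properties":{"gripper":{"type":"number"},"slide":{"type":"array","items":{"type":"number"}},"spin":{"type":"number"}}}},"squeeze":{"type":"number"}},"required":["rows"]}

```bash
mkdir -p pics; ls
cat > h.py <<'E'
import numpy as np, cv2
from station import telemetry, cams, workorder, finder
def snap(n,f=None):
    p,d=cams.camera(n)
    if f: cv2.imwrite('pics/'+f,p[:,:,::-1])
    return p,d
E
python3 - <<'E'
from h import *
o=telemetry.get_obs(); print(o['time_s'],o['ee_pos'],o['eef_rot'],o['grip_width'])
p,d=snap('top','top0.png')
for t in ['left_hub','left_bar_end','right_hub','right_bar_end','rear_hub','rear_bar_end','cross_vial_mid','long_vial_mid','cross_bubble_mid','long_bubble_mid','lever_pivot','lever_knob']:
    r=finder.find_in(t,'top'); print(t,[(np.round(x['point'],4).tolist(),round(x['confidence'],2)) for x in r[:3]])
i=cams.camera_info('top'); print(i)
print(telemetry.get_obs()['time_s'])
E
```

```text
pics
0.0 [ 0.21507845 -0.5061712   0.40409635] [-3.14047598e+00 -5.69918763e-05  4.01792914e-01] 0.09432360966903637
left_hub [([0.4957, -0.0235, 0.0992], 0.46)]
left_bar_end [([0.4959, -0.0303, 0.0967], 0.68)]
right_hub [([0.4821, -0.2139, 0.0981], 0.6), ([0.5002, -0.0265, 0.0948], 0.43)]
right_bar_end [([0.4859, -0.2119, 0.1008], 0.46)]
rear_hub [([0.6524, -0.1315, 0.0994], 0.66)]
rear_bar_end [([0.6512, -0.1334, 0.0984], 0.77)]
cross_vial_mid [([0.532, -0.1186, 0.0952], 0.67)]
long_vial_mid []
cross_bubble_mid []
long_bubble_mid []
lever_pivot [([0.4861, -0.1068, 0.1161], 0.5)]
lever_knob [([0.4827, -0.1107, 0.1145], 0.68)]
{'camera_matrix': array([[361.24467647,   0.        , 318.80297319],
       [  0.        , 361.24467647, 192.89979242],
       [  0.        ,   0.        ,   1.        ]]), 'R': array([[ 0.01819552, -0.99976303, -0.01194979],
       [-0.99638993, -0.01714032, -0.08314637],
       [ 0.08292184,  0.01341954, -0.9964657 ]]), 't': array([0.02200299, 0.55801866, 0.92387945])}
0.65
```

Run:
```python
from h import *
p=cv2.imread('pics/top0.png'); i=cams.camera_info('top')
x=i['R']@np.array([.54,-.12,.1])+i['t']; u=i['camera_matrix']@x/x[2]; print(u, x[2])
c=p[int(u[1])-75:int(u[1])+75,int(u[0])-100:int(u[0])+100]; print(int(u[1])-75,int(u[0])-100)
cv2.imwrite('pics/top0c.png',cv2.resize(c,(800,600),interpolation=cv2.INTER_CUBIC))
print(cams.camera_info('side'),cams.camera_info('wrist'))
p,d=snap('side','side0.png')
```

```text
[381.52523838 198.60969649   1.        ] 0.8674003299575619
123 281
{'camera_matrix': array([[402.38524674,   0.        , 323.4278233 ],
       [  0.        , 402.38524674, 205.67341354],
       [  0.        ,   0.        ,   1.        ]]), 'R': array([[-0.92186994, -0.38672169, -0.0245387 ],
       [-0.14017293,  0.39184263, -0.90929143],
       [ 0.36125803, -0.83480877, -0.41543585]]), 't': array([0.52471834, 0.18195548, 0.72608854])} {'camera_matrix': array([[309.70691629,   0.        , 319.28163882],
       [  0.        , 309.70691629, 200.41583922],
       [  0.        ,   0.        ,   1.        ]]), 'tool_from_camera': array([[-7.73219841e-04, -9.72289453e-01, -2.33779003e-01,
         6.79908973e-02],
       [ 9.99999666e-01, -6.89977542e-04, -4.37856669e-04,
         8.58215617e-04],
       [ 2.64421159e-04, -2.33779264e-01,  9.72289661e-01,
         2.02213477e-02],
       [ 0.00000000e+00,  0.00000000e+00,  0.00000000e+00,
         1.00000000e+00]])}
```

View pics/top0c.png

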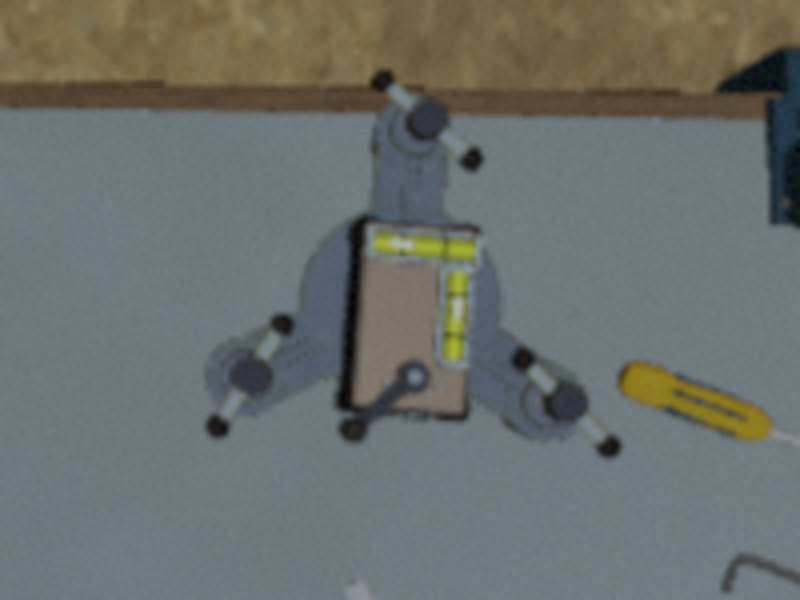

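View pics/side0.png

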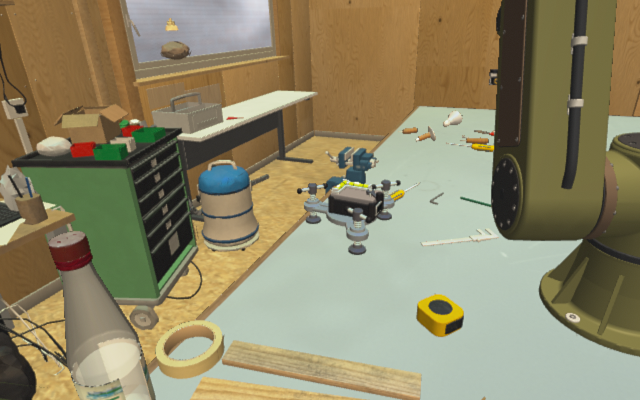

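```bash
cat >> h.py <<'E'
def ray(cam,u,v,z):
    i=cams.camera_info(cam);K=i['camera_matrix'];R=i['R'];t=i['t']
    d=R.T@np.linalg.solve(K,[u,v,1.]);c=-R.T@t
    return c+d*(z-c[2])/d[2]
def togo(xyz,yaw=None):
    o=telemetry.get_obs();y=o['eef_rot'][2];d=np.array(xyz)-o['ee_pos'];c,s=np.cos(y),np.sin(y)
    print('t',o['time_s'],'slide',np.round([d[0]*c+d[1]*s,d[0]*s-d[1]*c,-d[2]],4),'spin',None if yaw is None else round(y-yaw,3),'yaw',round(y,3),'q6',round(o['qpos'][5],3))
E
python3 - <<'E'
from h import *
P=dict(lh=(250,375,.103),lb=(283,323,.092),lb2=(217,427,.092),rh=(565,402,.103),rb=(522,357,.092),rb2=(608,447,.092),eh=(427,118,.103),eb=(384,80,.092),eb2=(470,158,.092),knob=(353,428,.126),piv=(413,377,.115))
W={k:ray('top',281+a/4,123+b/4,z) for k,(a,b,z) in P.items()}
for k in W: print(k,W[k].round(4))
for s in 'lre':
    d=W[s+'b']-W[s+'b2'];print(s,'mid',((W[s+'b']+W[s+'b2'])/2).round(4),'ang',np.arctan2(d[1],d[0]),np.linalg.norm(d))
togo([.53,-.12,.405])
E
```

```text
lh [ 0.4948 -0.0292  0.103 ]
lb [ 0.5268 -0.0493  0.092 ]
lb2 [ 0.4634 -0.0103  0.092 ]
rh [ 0.4822 -0.2163  0.103 ]
rb [ 0.5088 -0.1936  0.092 ]
rb2 [ 0.4558 -0.2448  0.092 ]
eh [ 0.6518 -0.1341  0.103 ]
eb [ 0.6772 -0.1097  0.092 ]
eb2 [ 0.6297 -0.1623  0.092 ]
knob [ 0.4649 -0.0878  0.126 ]
piv [ 0.4952 -0.1241  0.115 ]
l mid [ 0.4951 -0.0298  0.092 ] ang -0.5519623747247003 0.07446696164661727
r mid [ 0.4823 -0.2192  0.092 ] ang 0.768449526415415 0.07374735702909516
e mid [ 0.6534 -0.136   0.092 ] ang 0.8362829215143753 0.07092348202312011
t 0.7 slide [ 4.409e-01 -2.323e-01 -3.000e-04] spin None yaw 0.402 q6 -0.067
```

>>> jog_arm(rows=[{"slide": [0.06,-0.03,0],"spin": 0.1,"gripper": 0.094},{"slide": [0.12,-0.06,0],"spin": 0.2,"gripper": 0.094},{"slide": [0.18,-0.09,0],"spin": 0.3,"gripper": 0.094},{"slide": [0.24,-0.13,0],"spin": 0.4,"gripper": 0.094},{"slide": [0.3,-0.16,0],"spin": 0.45,"gripper": 0.094},{"slide": [0.36,-0.19,0],"spin": 0.45,"gripper": 0.094},{"slide": [0.41,-0.22,0],"spin": 0.45,"gripper": 0.094},{"slide": [0.44,-0.232,0],"spin": 0.45,"gripper": 0.094}])

```text
time_s: 1.5
ee_pos: [0.468, -0.1938, 0.4049]
eef_rot: [3.141, -0.001, -0.048]
force: [0.6, -0.6, -0.2]
grip_width: 0.0939
grip_force: 0.0
```

>>> jog_arm(rows=[{"slide": [0,0,0],"gripper": 0.094},{"slide": [0,0,0],"gripper": 0.094},{"slide": [0,0,0],"gripper": 0.094}])

```text
$.rows[0]: bad value
```

Run:
```python
from h import *
togo([.53,-.12,.405],-.066)
p,d=snap('wrist','w0.png')
cv2.imwrite('pics/w0c.png',cv2.resize(p[50:350,120:520],(800,600),interpolation=cv2.INTER_CUBIC))
```

```text
t 1.5 slide [ 0.0584 -0.0767 -0.0001] spin 0.018 yaw -0.048 q6 1.154
```

View pics/w0c.png

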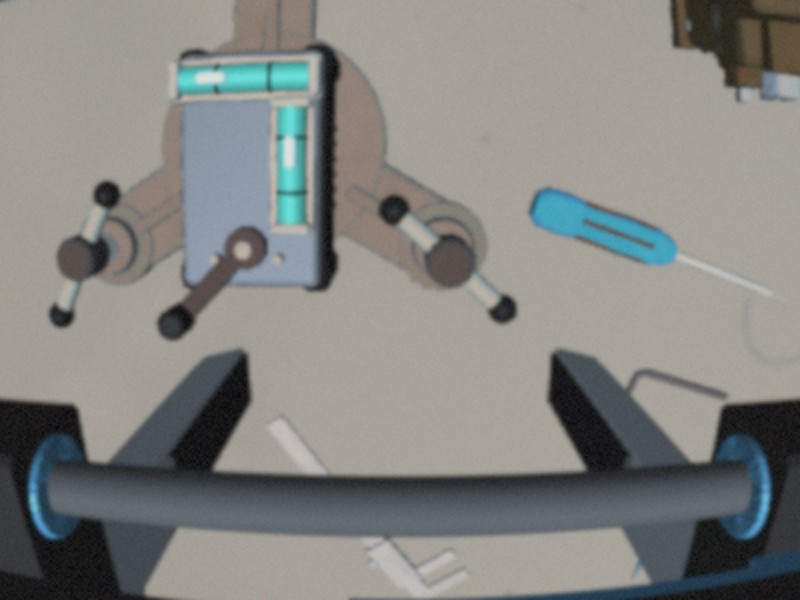

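```bash
cat >> h.py <<'E'
from scipy.spatial.transform import Rotation as Ro
def wray(u,v,z,o=None):
    o=o or telemetry.get_obs();i=cams.camera_info('wrist');K=i['camera_matrix'];T=i['tool_from_camera']
    a=np.array([(u-K[0,2]),(v-K[1,2])])/K[0,0];r=np.hypot(*a);d=np.r_[a/r*np.sin(r),np.cos(r)]
    R=Ro.from_euler('xyz',o['eef_rot']).as_matrix()
    c=R@T[:3,3]+o['ee_pos'];d=R@T[:3,:3]@d
    return c+d*(z-c[2])/d[2]
E
python3 - <<'E'
from h import *
for n,a,b,z in [('rh',450,260,.103),('rb',395,209,.092),('rb2',503,309,.092),('lh',82,257,.103),('lb',107,194,.092),('lb2',62,315,.092),('knob',175,322,.126),('piv',245,247,.115),('cb',210,77,.12),('c1',217,77,.12),('c2',270,77,.12),('l1',291,137,.12),('l2',291,193,.12),('lbub',291,151,.12)]:
    print(n,wray(120+a/2,50+b/2,z).round(4))
togo([.4823,-.2185,.404],3.44)
E
```

```text
rh [ 0.4904 -0.214   0.103 ]
rb [ 0.5141 -0.1896  0.092 ]
rb2 [ 0.463  -0.2404  0.092 ]
lh [ 0.502  -0.0307  0.103 ]
lb [ 0.5319 -0.0437  0.092 ]
lb2 [ 0.4697 -0.006   0.092 ]
knob [ 0.4723 -0.088   0.126 ]
piv [ 0.5029 -0.1218  0.115 ]
cb [ 0.5798 -0.1122  0.12  ]
c1 [ 0.5794 -0.1155  0.12  ]
c2 [ 0.5769 -0.1392  0.12  ]
l1 [ 0.55  -0.147  0.12 ]
l2 [ 0.5259 -0.1456  0.12  ]
lbub [ 0.544  -0.1467  0.12  ]
t 1.55 slide [0.0125 0.0287 0.0008] spin -3.484 yaw -0.044 q6 1.16
```

>>> jog_arm(rows=[{"slide": [0.015,0.028,0],"spin": -0.15,"gripper": 0.034},{"slide": [0.015,0.028,0],"spin": -0.3,"gripper": 0.034},{"slide": [0.015,0.028,0],"spin": -0.45,"gripper": 0.034},{"slide": [0.015,0.028,0],"spin": -0.6,"gripper": 0.034},{"slide": [0.015,0.028,0],"spin": -0.75,"gripper": 0.034},{"slide": [0.015,0.028,0],"spin": -0.9,"gripper": 0.034},{"slide": [0.015,0.028,0],"spin": -1.05,"gripper": 0.034},{"slide": [0.015,0.028,0],"spin": -1.2,"gripper": 0.034}])

```text
time_s: 2.35
ee_pos: [0.4807, -0.2245, 0.4047]
eef_rot: [3.142, -0.0, 1.158]
force: [0.4, -0.7, -0.2]
grip_width: 0.0349
grip_force: 0.0
```

>>> jog_arm(rows=[{"slide": [0,0,0],"spin": -0.15,"gripper": 0.034},{"slide": [0,0,0],"spin": -0.3,"gripper": 0.034},{"slide": [0,0,0],"spin": -0.45,"gripper": 0.034},{"slide": [0,0,0],"spin": -0.6,"gripper": 0.034},{"slide": [0,0,0],"spin": -0.75,"gripper": 0.034},{"slide": [0,0,0],"spin": -0.9,"gripper": 0.034},{"slide": [0,0,0],"spin": -1.05,"gripper": 0.034},{"slide": [0,0,0],"spin": -1.2,"gripper": 0.034}])

```text
time_s: 3.15
ee_pos: [0.4807, -0.2245, 0.4047]
eef_rot: [3.142, 0.0, 2.358]
force: [-0.3, -0.8, 0.5]
grip_width: 0.0341
grip_force: 0.0
```

>>> jog_arm(rows=[{"slide": [0,0,0],"spin": -0.15,"gripper": 0.034},{"slide": [0,0,0],"spin": -0.3,"gripper": 0.034},{"slide": [0,0,0],"spin": -0.45,"gripper": 0.034},{"slide": [0,0,0],"spin": -0.6,"gripper": 0.034},{"slide": [0,0,0],"spin": -0.75,"gripper": 0.034},{"slide": [0,0,0],"spin": -0.9,"gripper": 0.034},{"slide": [0,0,0],"spin": -0.9,"gripper": 0.034},{"slide": [0,0,0],"spin": -0.9,"gripper": 0.034}])

```text
time_s: 3.95
ee_pos: [0.4807, -0.2245, 0.4046]
eef_rot: [3.142, -0.0, -3.036]
force: [0.0, 0.1, 0.2]
grip_width: 0.0341
grip_force: 0.0
```

Run:
```python
from h import *
p,d=snap('wrist','w1.png'); o=telemetry.get_obs(); print(o['time_s'],o['ee_pos'],o['eef_rot'],o['qpos'][5],np.abs(o['joint_vel']).max())
cv2.imwrite('pics/w1c.png',cv2.resize(p[:,:,::-1][50:350,120:520],(800,600),interpolation=cv2.INTER_CUBIC))
```

```text
4.0 [ 0.48073583 -0.22444986  0.40464921] [ 3.14157780e+00 -1.12105034e-05 -3.03572475e+00] -2.182515238835277 0.0124583084712508
```

View pics/w1c.png

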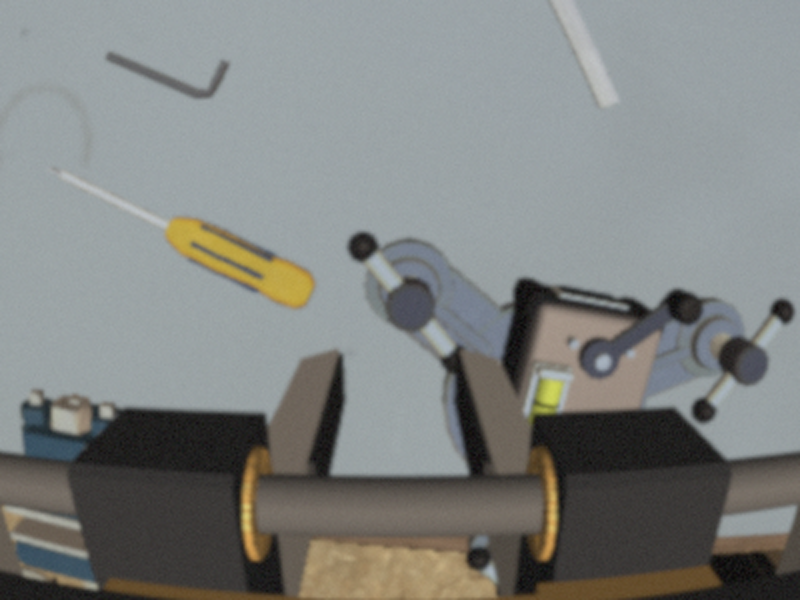

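Run:
```python
from h import *
for n,a,b,z in [('rh',409,303,.103),('rb',362,245,.092),('rb2',455,361,.092),('knob',685,303,.126),('piv',602,358,.115),('lh',743,361,.103)]:
    print(n,wray(120+a/2,50+b/2,z).round(4))
togo([.484,-.2175,.281],3.247); togo([.484,-.2190,.281],3.247)
```

```text
rh [ 0.4823 -0.22    0.103 ]
rb [ 0.459  -0.2449  0.092 ]
rb2 [ 0.5123 -0.1934  0.092 ]
knob [ 0.4634 -0.0935  0.126 ]
piv [ 0.4966 -0.1259  0.115 ]
lh [ 0.4955 -0.037   0.103 ]
t 4.0 slide [-0.004   0.0066  0.1236] spin -6.283 yaw -3.036 q6 -2.183
t 4.0 slide [-0.0038  0.0051  0.1236] spin -6.283 yaw -3.036 q6 -2.183
```

>>> jog_arm(rows=[{"slide": [-0.004,0.005,0.03],"spin": 0,"gripper": 0.034},{"slide": [-0.004,0.005,0.06],"spin": 0,"gripper": 0.034},{"slide": [-0.004,0.005,0.085],"spin": 0,"gripper": 0.034},{"slide": [-0.004,0.005,0.1],"spin": 0,"gripper": 0.034},{"slide": [-0.004,0.005,0.112],"spin": 0,"gripper": 0.034},{"slide": [-0.004,0.005,0.12],"spin": 0,"gripper": 0.034},{"slide": [-0.004,0.005,0.1235],"spin": 0,"gripper": 0.034},{"slide": [-0.004,0.005,0.1235],"spin": 0,"gripper": 0.034}])

```text
time_s: 4.8
ee_pos: [0.4842, -0.2191, 0.2812]
eef_rot: [-3.142, 0.0, -3.032]
force: [-1.0, 0.2, 0.2]
grip_width: 0.0341
grip_force: 0.0
```

>>> jog_arm(rows=[{"slide": [0,0,0],"spin": 0.1,"gripper": 0.034},{"slide": [0,0,0],"spin": 0.2,"gripper": 0.034},{"slide": [0,0,0],"spin": 0.3,"gripper": 0.034},{"slide": [0,0,0],"spin": 0.4,"gripper": 0.034},{"slide": [0,0,0],"spin": 0.5,"gripper": 0.034},{"slide": [0,0,0],"spin": 0.6,"gripper": 0.034},{"slide": [0,0,0],"spin": 0.7,"gripper": 0.034},{"slide": [0,0,0],"spin": 0.8,"gripper": 0.034}])

```text
time_s: 5.6
ee_pos: [0.4843, -0.219, 0.2819]
eef_rot: [3.141, 0.001, 2.448]
force: [-0.2, 1.2, 0.7]
grip_width: 0.0335
grip_force: 3.2
```

>>> jog_arm(rows=[{"slide": [0,0,0],"spin": 0.1,"gripper": 0.034},{"slide": [0,0,0],"spin": 0.2,"gripper": 0.034},{"slide": [0,0,0],"spin": 0.3,"gripper": 0.034},{"slide": [0,0,0],"spin": 0.4,"gripper": 0.034},{"slide": [0,0,0],"spin": 0.5,"gripper": 0.034},{"slide": [0,0,0],"spin": 0.6,"gripper": 0.034},{"slide": [0,0,0],"spin": 0.7,"gripper": 0.034},{"slide": [0,0,0],"spin": 0.8,"gripper": 0.034}])

```text
time_s: 6.4
ee_pos: [0.4843, -0.2188, 0.2819]
eef_rot: [3.141, -0.0, 1.647]
force: [0.2, 2.4, -0.1]
grip_width: 0.034
grip_force: 3.2
```

Run:
```python
from h import *
p,d=snap('wrist','w2.png'); o=telemetry.get_obs(); print(o['time_s'],o['force'],o['moment'],o['qpos'][5],o['eef_rot'])
cv2.imwrite('pics/w2c.png',cv2.resize(p[:,:,::-1][50:350,120:520],(800,600),interpolation=cv2.INTER_CUBIC))
```

```text
6.45 [-0.19463956  2.27221782 -1.22932327] [ 0.51638025 -0.07766337  0.06210769] -0.5642753657318323 [ 3.14083926e+00 -5.35472508e-05  1.64148268e+00]
```

View pics/w2c.png

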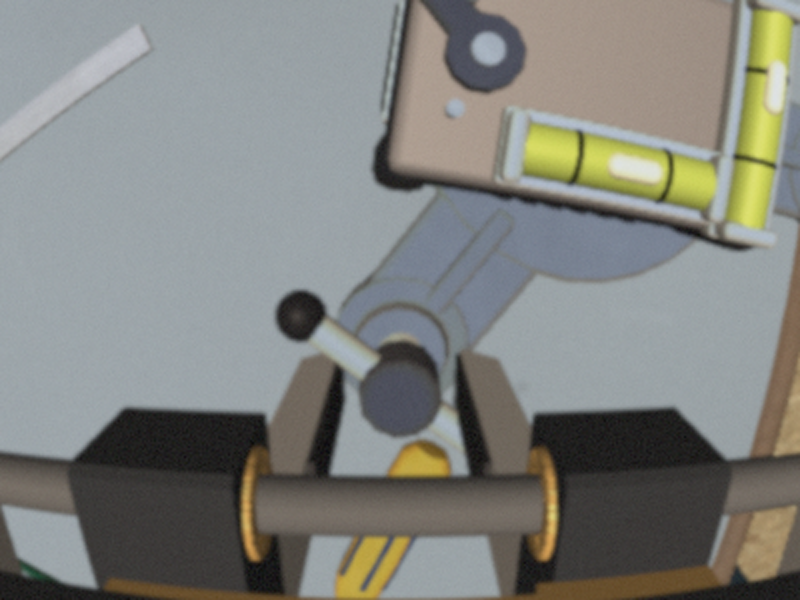

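>>> jog_arm(rows=[{"slide": [0,0,0],"spin": 0.13,"gripper": 0.034},{"slide": [0,0,0],"spin": 0.26,"gripper": 0.034},{"slide": [0,0,0],"spin": 0.4,"gripper": 0.034},{"slide": [0,0,0],"spin": 0.53,"gripper": 0.034},{"slide": [0,0,0],"spin": 0.66,"gripper": 0.034},{"slide": [0,0,0],"spin": 0.8,"gripper": 0.034},{"slide": [0,0,0],"spin": 0.93,"gripper": 0.034},{"slide": [0,0,0],"spin": 1.05,"gripper": 0.034}])

```text
time_s: 7.25
ee_pos: [0.4844, -0.2187, 0.2818]
eef_rot: [3.141, -0.001, 0.599]
force: [1.9, 4.9, 1.0]
grip_width: 0.034
grip_force: 3.4
```

>>> jog_arm(rows=[{"slide": [0,0,0],"spin": -0.1,"gripper": 0.034},{"slide": [0,0,0],"spin": -0.1,"gripper": 0.034},{"slide": [0,0,-0.03],"spin": -0.1,"gripper": 0.034},{"slide": [0,0,-0.06],"spin": -0.1,"gripper": 0.034},{"slide": [0,0,-0.09],"spin": -0.1,"gripper": 0.034},{"slide": [0,0,-0.12],"spin": -0.1,"gripper": 0.034},{"slide": [0,0,-0.12],"spin": -0.1,"gripper": 0.034},{"slide": [0,0,-0.12],"spin": -0.1,"gripper": 0.034}])

```text
time_s: 8.05
ee_pos: [0.484, -0.219, 0.4015]
eef_rot: [3.14, -0.0, 0.701]
force: [0.7, -1.2, 0.4]
grip_width: 0.0338
grip_force: 0.0
```

>>> jog_arm(rows=[{"slide": [0,0,0],"spin": 0,"gripper": 0.034},{"slide": [0,0,0],"spin": 0,"gripper": 0.034},{"slide": [0,0,0],"spin": 0,"gripper": 0.034},{"slide": [0,0,0],"spin": 0,"gripper": 0.034},{"slide": [0,0,0],"spin": 0,"gripper": 0.034},{"slide": [0,0,0],"spin": 0,"gripper": 0.034}])

```text
time_s: 8.65
ee_pos: [0.4842, -0.219, 0.4011]
eef_rot: [-3.141, 0.0, 0.702]
force: [-0.5, -0.6, 0.4]
grip_width: 0.0341
grip_force: 0.0
```

Run:
```python
from h import *
p,d=snap('wrist','w3.png'); o=telemetry.get_obs(); print(o['time_s'],o['force'],o['ee_pos'],o['qpos'][5],o['eef_rot'])
cv2.imwrite('pics/w3c.png',cv2.resize(p[:,:,::-1][0:300,180:580],(800,600),interpolation=cv2.INTER_CUBIC))
```

```text
8.7 [0.08602261 0.63398556 0.99583819] [ 0.48419325 -0.21900409  0.40111222] 0.3752662328134481 [-3.14154711e+00  2.65795070e-05  7.01835667e-01]
```

View pics/w3c.png

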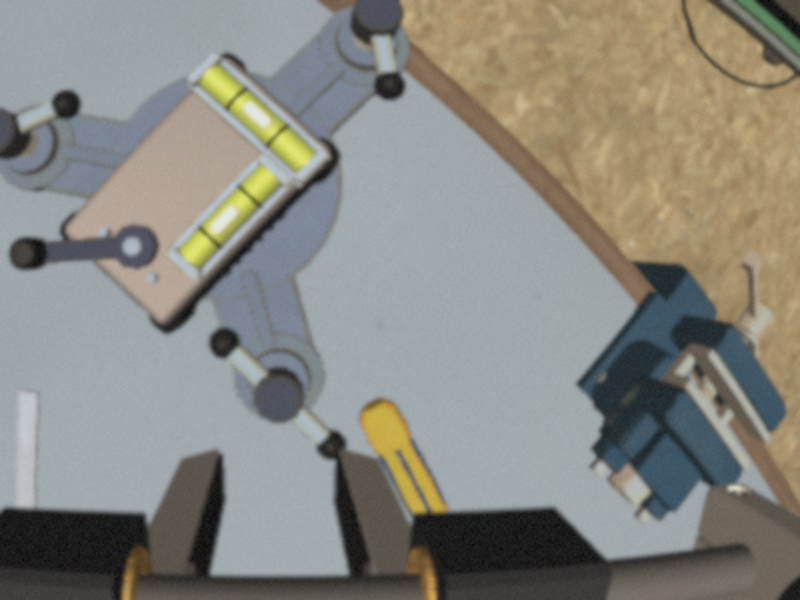

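>>> jog_arm(rows=[{"slide": [0.02,-0.035,0],"spin": 0.14,"gripper": 0.034},{"slide": [0.04,-0.07,0],"spin": 0.28,"gripper": 0.034},{"slide": [0.055,-0.095,0],"spin": 0.42,"gripper": 0.034},{"slide": [0.0655,-0.109,0],"spin": 0.56,"gripper": 0.034},{"slide": [0.0655,-0.109,0],"spin": 0.7,"gripper": 0.034},{"slide": [0.0655,-0.109,0],"spin": 0.77,"gripper": 0.034},{"slide": [0.0655,-0.109,0],"spin": 0.77,"gripper": 0.034},{"slide": [0.0655,-0.109,0],"spin": 0.77,"gripper": 0.034}])

```text
time_s: 9.5
ee_pos: [0.4638, -0.0935, 0.4012]
eef_rot: [-3.142, -0.0, -0.066]
force: [-0.1, 0.8, 0.3]
grip_width: 0.0342
grip_force: 0.0
```

Run:
```python
from h import *
p,d=snap('wrist','w4.png'); o=telemetry.get_obs(); print(o['time_s'],o['ee_pos'],o['eef_rot'])
cv2.imwrite('pics/w4c.png',cv2.resize(p[:,:,::-1][50:350,120:520],(800,600),interpolation=cv2.INTER_CUBIC))
togo([.464,-.092,.316],-.066)
```

```text
9.55 [ 0.46382249 -0.09358029  0.40112967] [-3.14158002e+00  4.90248083e-05 -6.61611629e-02]
t 9.55 slide [ 0.0001 -0.0016  0.0851] spin -0.0 yaw -0.066 q6 1.36
```

View pics/w4c.png

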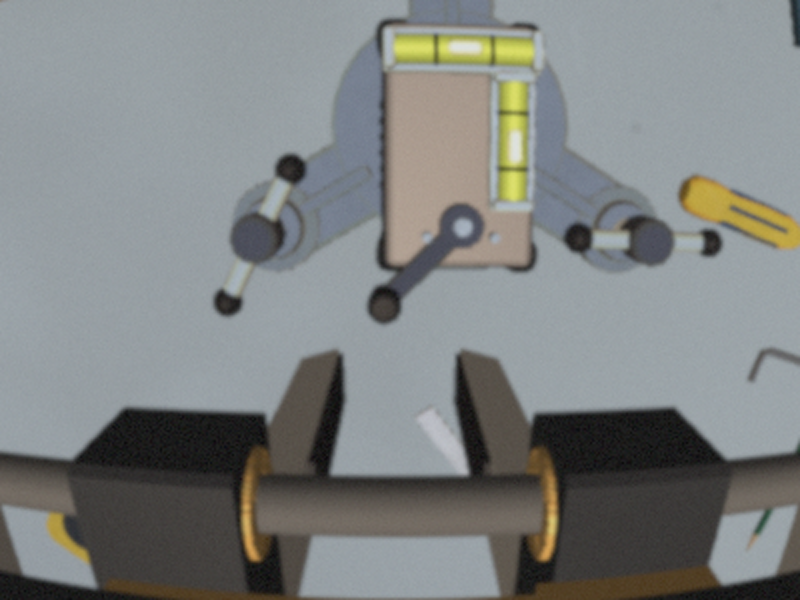

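Run:
```python
from h import *
for i in range(3):
    p,d=snap('wrist'); o=telemetry.get_obs()
    pf=p.astype(int)
    print([pf[y,376:379].mean(axis=0).round().astype(int).tolist() for y in range(88,154)] if i==0 else '')
for n,a,b in [('l1',513,112),('l2',513,170),('b',515,147),('c1',435,48),('c2',493,50),('cb',465,47)]: print(n,wray(120+a/2,50+b/2,.12,o).round(4))
```

```text
[[172, 184, 189], [178, 188, 179], [188, 195, 151], [202, 207, 119], [213, 216, 105], [215, 218, 101], [215, 219, 102], [216, 219, 102], [215, 218, 100], [215, 219, 102], [216, 219, 102], [215, 219, 102], [216, 218, 102], [216, 220, 102], [216, 219, 102], [216, 219, 104], [202, 207, 95], [168, 172, 80], [143, 146, 69], [170, 174, 82], [204, 209, 97], [215, 218, 102], [217, 221, 104], [216, 220, 104], [216, 221, 106], [215, 217, 110], [213, 213, 133], [215, 216, 166], [219, 221, 194], [220, 223, 209], [220, 224, 215], [221, 225, 217], [220, 224, 216], [219, 224, 216], [221, 223, 216], [221, 224, 216], [220, 224, 216], [221, 225, 218], [221, 225, 217], [221, 224, 218], [220, 224, 215], [221, 223, 208], [218, 220, 186], [212, 212, 151], [199, 200, 116], [167, 170, 87], [135, 138, 69], [158, 162, 77], [199, 204, 96], [214, 217, 102], [214, 218, 102], [216, 220, 104], [216, 220, 104], [215, 219, 103], [214, 218, 102], [214, 219, 102], [215, 219, 103], [215, 219, 103], [214, 218, 101], [214, 218, 102], [213, 216, 104], [205, 210, 113], [190, 196, 139], [177, 185, 170], [172, 182, 188], [175, 186, 194]]


l1 [ 0.5475 -0.1479  0.12  ]
l2 [ 0.5228 -0.1465  0.12  ]
b [ 0.5326 -0.1479  0.12  ]
c1 [ 0.5763 -0.1168  0.12  ]
c2 [ 0.5744 -0.1412  0.12  ]
cb [ 0.5761 -0.1294  0.12  ]
```

>>> jog_arm(rows=[{"slide": [0,-0.0015,0.03],"spin": 0,"gripper": 0.034},{"slide": [0,-0.0015,0.055],"spin": 0,"gripper": 0.034},{"slide": [0,-0.0015,0.07],"spin": 0,"gripper": 0.034},{"slide": [0,-0.0015,0.08],"spin": 0,"gripper": 0.034},{"slide": [0,-0.0015,0.085],"spin": 0,"gripper": 0.034},{"slide": [0,-0.0015,0.085],"spin": 0,"gripper": 0.034}])

```text
time_s: 10.3
ee_pos: [0.464, -0.092, 0.316]
eef_rot: [-3.142, 0.0, -0.068]
force: [-0.1, 0.8, 0.2]
grip_width: 0.0344
grip_force: 0.0
```

Run:
```python
from h import *
o=telemetry.get_obs();print(o['ee_pos'],o['force'])
piv=np.array([.496,-.125])
for a in np.linspace(0,1.571,9):
    th=np.radians(135)-.066+a; k=piv+.048*np.array([np.cos(th),np.sin(th)])+[0,-.0095]; print(round(a,2),end=' '); togo([*k,o['ee_pos'][2]])
```

```text
[ 0.46399404 -0.09204261  0.31602841] [-0.06048102  0.75949241  0.24460604]
0.0 t 10.3 slide [ 0.0008  0.0063 -0.    ] spin None yaw -0.068 q6 1.366
0.2 t 10.3 slide [-0.0051  0.0136 -0.    ] spin None yaw -0.068 q6 1.366
0.39 t 10.3 slide [-0.0096  0.0219 -0.    ] spin None yaw -0.068 q6 1.366
0.59 t 10.3 slide [-0.0123  0.0309 -0.    ] spin None yaw -0.068 q6 1.366
0.79 t 10.3 slide [-0.0132  0.0403 -0.    ] spin None yaw -0.068 q6 1.366
0.98 t 10.3 slide [-0.0122  0.0496 -0.    ] spin None yaw -0.068 q6 1.366
1.18 t 10.3 slide [-0.0095  0.0586 -0.    ] spin None yaw -0.068 q6 1.366
1.37 t 10.3 slide [-0.005   0.0669 -0.    ] spin None yaw -0.068 q6 1.366
1.57 t 10.3 slide [ 0.001   0.0742 -0.    ] spin None yaw -0.068 q6 1.366
```

>>> jog_arm(rows=[{"slide": [0,0.006,0],"spin": 0,"gripper": 0.034},{"slide": [-0.005,0.0135,0],"spin": 0,"gripper": 0.034},{"slide": [-0.0095,0.022,0],"spin": 0,"gripper": 0.034},{"slide": [-0.012,0.031,0],"spin": 0,"gripper": 0.034},{"slide": [-0.013,0.04,0],"spin": 0,"gripper": 0.034},{"slide": [-0.012,0.0495,0],"spin": 0,"gripper": 0.034},{"slide": [-0.0095,0.0585,0],"spin": 0,"gripper": 0.034},{"slide": [-0.006,0.065,0],"spin": 0,"gripper": 0.034}])

```text
time_s: 11.1
ee_pos: [0.4538, -0.1574, 0.3163]
eef_rot: [3.141, -0.0, -0.069]
force: [-2.0, 2.1, 0.6]
grip_width: 0.0341
grip_force: 1.0
```

>>> jog_arm(rows=[{"slide": [0.002,0.003,0],"spin": 0,"gripper": 0.034},{"slide": [0.004,0.006,0],"spin": 0,"gripper": 0.034},{"slide": [0.006,0.009,0],"spin": 0,"gripper": 0.034},{"slide": [0.006,0.009,0],"spin": 0,"gripper": 0.034}])

```text
time_s: 11.5
ee_pos: [0.4589, -0.1655, 0.3159]
eef_rot: [-3.14, 0.002, -0.068]
force: [-3.9, 7.0, 4.0]
grip_width: 0.0344
grip_force: 3.6
```

Run:
```python
from h import *
p,d=snap('wrist','w5.png'); o=telemetry.get_obs(); print(o['time_s'],o['ee_pos'],o['force'],o['moment'])
cv2.imwrite('pics/w5c.png',cv2.resize(p[:,:,::-1][50:350,120:520],(800,600),interpolation=cv2.INTER_CUBIC))
```

```text
11.55 [ 0.45889506 -0.16543799  0.31594547] [-4.40052062  6.63196544  2.55908498] [1.51353377 0.81721331 0.12322256]
```

View pics/w5c.png

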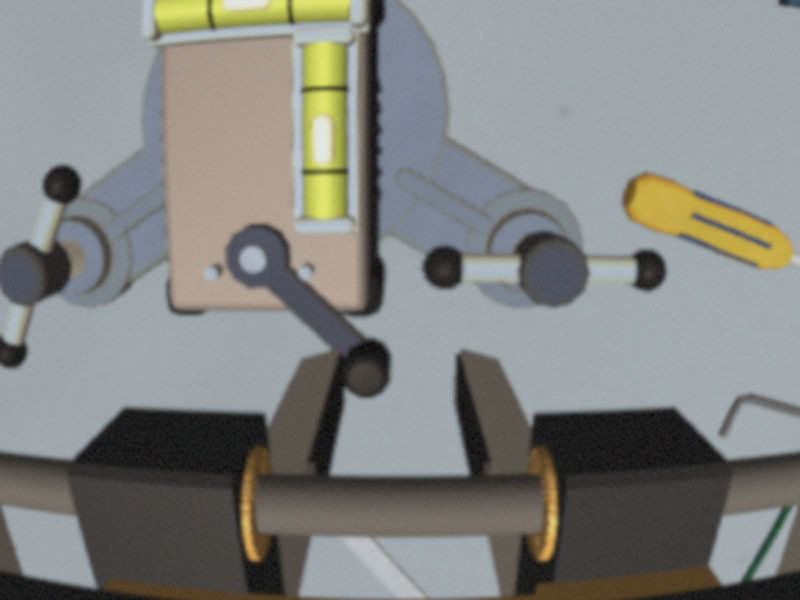

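>>> jog_arm(rows=[{"slide": [0.001,0.0015,0],"spin": 0,"gripper": 0.034},{"slide": [0.001,0.0015,0],"spin": 0,"gripper": 0.034},{"slide": [-0.001,-0.004,0],"spin": 0,"gripper": 0.034},{"slide": [-0.001,-0.005,0],"spin": 0,"gripper": 0.034},{"slide": [-0.001,-0.005,-0.02],"spin": 0,"gripper": 0.034},{"slide": [-0.001,-0.005,-0.05],"spin": 0,"gripper": 0.034},{"slide": [-0.001,-0.005,-0.085],"spin": 0,"gripper": 0.034},{"slide": [-0.001,-0.03,-0.085],"spin": 0,"gripper": 0.034}])

```text
time_s: 12.35
ee_pos: [0.4603, -0.1371, 0.4054]
eef_rot: [3.139, -0.007, -0.07]
force: [0.6, 0.5, 0.1]
grip_width: 0.0341
grip_force: 0.0
```

>>> jog_arm(rows=[{"slide": [0,-0.02,0],"spin": 0,"gripper": 0.034},{"slide": [0,-0.04,0],"spin": 0,"gripper": 0.034},{"slide": [0,-0.04,0],"spin": 0,"gripper": 0.034},{"slide": [0,-0.04,0],"spin": 0,"gripper": 0.034},{"slide": [0,-0.04,0],"spin": 0,"gripper": 0.034},{"slide": [0,-0.04,0],"spin": 0,"gripper": 0.034},{"slide": [0,-0.04,0],"spin": 0,"gripper": 0.034},{"slide": [0,-0.04,0],"spin": 0,"gripper": 0.034}])

```text
time_s: 13.15
ee_pos: [0.4626, -0.0962, 0.4011]
eef_rot: [3.142, -0.0, -0.069]
force: [0.2, 0.4, 0.0]
grip_width: 0.034
grip_force: 0.0
```

Run:
```python
from h import *
p,d=snap('wrist','w6.png'); o=telemetry.get_obs(); print(o['time_s'],o['ee_pos'],o['force'],o['eef_rot'])
cv2.imwrite('pics/w6c.png',cv2.resize(p[:,:,::-1][50:350,120:520],(800,600),interpolation=cv2.INTER_CUBIC))
```

```text
13.2 [ 0.46266559 -0.09613003  0.40111792] [0.19446005 0.6291068  0.24665634] [ 3.14156907e+00  2.00591631e-05 -6.85049514e-02]
```

View pics/w6c.png

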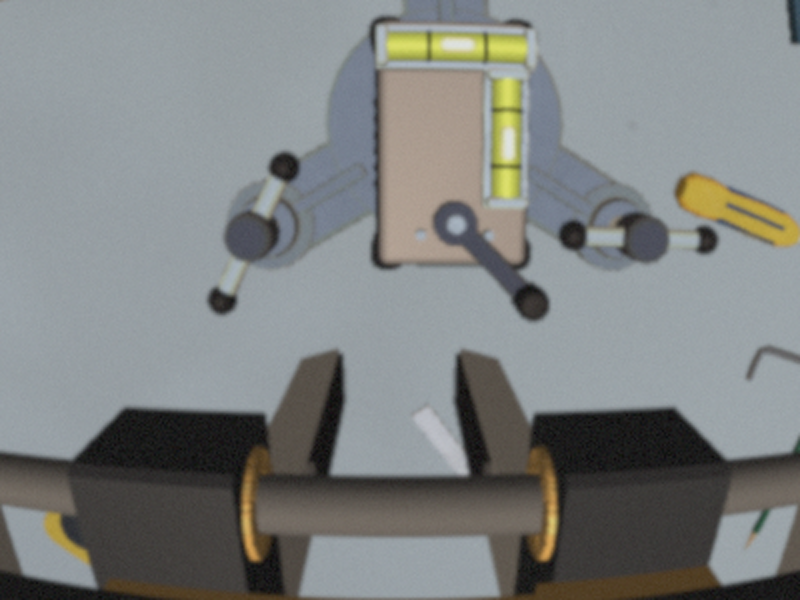

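Run:
```python
from h import *
f=lambda a,b,z:wray(120+a/2,50+b/2,z)
A=f(456,222,.12);B=f(531,302,.126);C=f(384-5,305-3,.126)
ang=lambda d:np.arctan2(d[1],d[0])
print(np.linalg.norm((B-A)[:2]),np.linalg.norm((C-A)[:2]),(ang(B-A)-ang(C-A))%6.283)
p=cv2.imread('pics/w6.png')[:,:,0].astype(int)  # blue
print('long',p[88:154,372:376].mean(1).round().astype(int).tolist())
print('cross',p[71:75,308:388].mean(0).round().astype(int).tolist())
```

```text
0.04669840464101733 0.04670649172495643 1.5460812745725265
long [174, 143, 112, 102, 100, 101, 101, 100, 100, 100, 100, 100, 102, 100, 98, 84, 73, 76, 90, 98, 101, 103, 102, 104, 118, 146, 178, 196, 207, 211, 213, 213, 212, 212, 213, 212, 213, 212, 212, 206, 194, 169, 131, 100, 78, 70, 86, 97, 102, 102, 102, 104, 103, 102, 102, 102, 103, 102, 102, 107, 123, 151, 178, 191, 189, 174]
cross [145, 180, 193, 188, 166, 137, 114, 104, 103, 104, 104, 103, 102, 103, 104, 102, 104, 104, 103, 103, 103, 104, 102, 104, 99, 84, 71, 79, 96, 102, 104, 118, 141, 172, 194, 204, 208, 208, 209, 209, 210, 210, 210, 210, 210, 211, 208, 196, 174, 144, 116, 103, 99, 89, 68, 67, 84, 97, 99, 99, 99, 100, 98, 98, 98, 98, 98, 98, 98, 97, 97, 97, 96, 97, 109, 139, 174, 192, 192, 181]
```

```bash
python3 -c "
from h import *
print(workorder.hand_in())"
```

```text
the job is handed in; nothing more can be done
None
```

Job handed in at about 13 s: by my last picture both bubbles lie between their rings (cross about 0.2 mm and long about 2.2 mm off middle), and the lock lever is at its open stop (about 1.55 rad); the hand-in returned no verdict.

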